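Sort the small bakes onto their trays

TASK

Sort the five small bakes from the bench onto their trays, one after another, each still in its tin or dish: the two oblong loaf tins go on the bare-metal tray, the two round cups on the blue tray and the square brownie dish on the green tray. Every one must stand flat on its tray's floor, not on the rim or on another bake; keep them upright all the way and leave the red kitchen timer where it is.

Things in the scene. Friction and masses are not known exactly. Their poses are not given: they have to be found in the camera images.
- nut_loaf_center (a point): Oblong black mini loaf tin, 80 long (its x) x 46 wide (its y) x 38 high, straight sides, rigid, 0.11 to 0.23 kg, filled with a dark brown crust studded with pale nuts. The point is its centre, 19 above its underside; z is up. Stands loose on the bench at the start. Goes on the bare-metal tray. All sizes in mm.
- seed_loaf_center (a point): Oblong black mini loaf tin, 80 long (its x) x 46 wide (its y) x 38 high, straight sides, rigid, 0.11 to 0.23 kg, filled with a golden crust studded with black seeds. The point is its centre, 19 above its underside; z is up. Stands loose on the bench at the start. Goes on the bare-metal tray. All sizes in mm.
- plain_round_center (a point): Round steel cup tin, diameter 52, 38 high at the edge of the bake (straight steel side up to 31, dome to 42 in the middle), rigid, 0.09 to 0.19 kg, with a plain golden dome. The point is on its axis, 19 above its underside; z is up. Stands loose on the bench at the start. Goes on the blue tray. All sizes in mm.
- berry_round_center (a point): Round steel cup tin, diameter 52, 38 high at the edge of the bake (straight steel side up to 31, dome to 45 in the middle), rigid, 0.09 to 0.19 kg, with a dark red dome and five red berries. The point is on its axis, 19 above its underside; z is up. Stands loose on the bench at the start. Goes on the blue tray. All sizes in mm.
- brownie_center (a point): Square white ceramic dish, 52 x 52 x 38 high, straight sides, rigid, 0.12 to 0.24 kg, filled with dark brown chocolate scored in nine. The point is its centre, 19 above its underside; x and y are square to its sides, z is up. Stands loose on the bench at the start. Goes on the green tray. All sizes in mm.
- metal_tray: Shallow open tray, bare silvery-grey steel, standing fast on the bench: 140 (its x) x 200 (its y) outside, walls 4 thick, rim 15 above the bench, flat floor 4 above the bench, inside 132 x 192. The origin is the centre of its underside, at bench height; z is up. All sizes in mm.
- blue_tray: Shallow open tray, blue plastic, standing fast on the bench: 140 (its x) x 200 (its y) outside, walls 4 thick, rim 15 above the bench, flat floor 4 above the bench, inside 132 x 192. The origin is the centre of its underside, at bench height; z is up. All sizes in mm.
- green_tray: Shallow open tray, green plastic, standing fast on the bench: 140 (its x) x 200 (its y) outside, walls 4 thick, rim 15 above the bench, flat floor 4 above the bench, inside 132 x 192. The origin is the centre of its underside, at bench height; z is up. All sizes in mm.
- timer_center (a point): Red square kitchen timer, 50 x 50 x 39 high with a white dial, standing loose among the bakes; to be left where it is. The point is on its axis, 19 above its underside; x and y are square to its sides. All sizes in mm.

How it is judged:
By the outcome, as a careful person would: the job done as asked, in the order asked, and still so for the second after the job is handed in, with the robot touching nothing.
It also fails if it takes over 125 s, if anything falls off the work surface, if the arm or the gripper's body presses on something with over 40 N, if the wrist force passes 120 N, or if a joint passes its speed limit or range.

ROBOT

A 6-joint arm with a two-finger parallel gripper is mounted at the origin on the work surface. World frame = base frame: x ahead of the robot, y to its left, z up, the work surface at z = 0. Lengths are in m, angles in rad, forces in N, time in s.
With the tool pointing down it reaches from about 0.225 to 0.875 m from the base axis. Payload 3.4 kg.
Tool frame: the origin (TCP) lies midway between the tips of the shut fingers; the grasp point (between the pads) lies 19 mm behind it (manip.pinch_z is the z of the grasp point in the tool frame, in m); z points along the fingers, y is the direction in which the jaws open and shut (so a half turn about z gives the same grasp; the last joint's range is limited). The gripper opens to 85 mm and grips with 20 to 120 N. Pads are 22 mm wide; open, the fingers measure 114 mm over their backs; the gripper's body (76 mm by 85 mm) begins 54 mm behind the grasp point. The pads swing forward as they close: fully open they stand 13 mm farther back than shut.
Start: joints at [-1.461, 0.276, 1.505, -0, 1.361, -0.121], TCP at [0.132, -0.56, 0.231] pointing down, gripper open.
Joint ranges: [-2.89, 2.89], [-0.75, 2.08], [0.22, 2.7], [-1.18, 4.32], [0.11, 2.71], [-2.7, 2.7]. Speed limits (rad/s): [2.57, 2.57, 3.14, 3.14, 3.14, 3.14].

INTERFACE

Orientations are given as a rotation vector (axis times angle).
In Python, from bench import monitor, cams, ticket, manip gives the robot as it stands.
- The arm moves only by the tool play_rows, never from a script. Its argument "rows" is a list of rows, each a list of 7 numbers: the shift along the tool's x, y, z in mm, then the turn, a rotation vector about the tool's x, y, z in degrees, then the closure in counts, from 0 (fully open) to 255 (shut). In form: [[tx, ty, tz, ax, ay, az, hand], ...]. A call has 1 to 20 rows; each row is the pose to reach, as a shift and turn from the pose commanded when the call began, along the tool's axes at that moment; what a row does not reach only later rows make up. A row lasts 1/12 s, in which the tool goes at most 41.7 mm and 7.16 degrees, less where a joint would pass 70% of its speed; a pose out of reach is approached as far as the arm can. A call with a gripper value outside its range is refused whole. The fingers move at their own pace and stop on an object; "squeeze" is the grip in N (left out, the last holds). Time passes only in rows, so rows that repeat a pose let the fingers close. It gives the time, the measured TCP pose, the force and the opening at its end, in the units of the state.
- monitor.read_state(): the state, without advancing time (a new reading comes with each control period).
- cams.capture(name): name is "side" or "top" or "wrist"; returns the picture (480x640x3 uint8, red, green, blue); there is no depth.
- cams.camera_model(name): a dict with "K" (3x3 intrinsics, pixels), "dist_coeffs" ([k1, k2, p1, p2, k3] as OpenCV has them; the pictures are not rectified), "rvec" (rotation vector, rad) and "tvec" (3), from world to camera coordinates, as OpenCV has them. Camera axes: x right, y down, z forward; pixel columns grow to the right and rows downward; lengths in m; the calibration is good to about 2 mm. A picture is of the moment at which its call begins: read the wrist's pose just before it. camera_model takes no time and is no camera call; for the wrist camera it gives the pose at the moment of the call.
- ticket.hand_in(): hands the job in, once; it reports no verdict.
Trained networks look in the newest picture that a camera, given by its name, has taken for a name from the list of things; names that differ only in an ending like _2 or _b are one class to them, and where a whole thing is asked for, a point or a joint stands for the part that bears it (a point fixed in the world has none). Each returns a list of dicts, best first, with "conf" (0 to 1); they miss things now and then, are a little off and sometimes report something else, mostly with a low value. They report only what shows in the picture. A call takes as long as a camera call.
- cams.find_in(camera, target): "box" ([left, top, right, bottom] in pixels, round what is visible of it).
- cams.tip_of(camera, target): "pixel" ([row, column] in pixels: a listed point, or the origin of a listed thing).
The state is a dict: "time": time; "qpos": joint angles; "qvel": joint speeds; "effort": joint torques, N m; "position": TCP position; "tcp_rot": TCP orientation; "ft_force": force on the tool from outside, world axes, zero at the start; "torque": the same for the moment, N m; "width": opening from 0.0 (shut) to 1.0 (fully open).
Only numpy, scipy, OpenCV 4.12 (cv2) and the standard library are available. Lean on these libraries where they do the work, as an engineer would, in place of code of your own. Each camera call takes 0.05 s, during which the arm holds its last target.

## Working session

There is one attempt and no reset: what is moved stays moved. The work goes in short steps, Python scripts to look and compute and a tool call to move; the robot and the scene stay as the last step left them, time stands still between calls to the robot, and variables do not carry over. Pictures are saved under pics/ and viewed, and the job is handed in when it is done.

Besides the shell and the picture viewer there is one more tool, called after "Request:" in YAML: its name, and indented under it one key for each argument. play_rows: Moves the arm, as the interface text tells. Its arguments: {"type":"object","properties":{"rows":{"type":"array","items":{"type":"array","items":{"type":"number"}}},"squeeze":{"type":"number"}},"required":["rows"]}

```bash
mkdir -p pics; ls
python3 - <<'E'
from bench import monitor,cams,manip
import cv2
s=monitor.read_state();print(s['time'],s['position'],s['tcp_rot'],s['width'],manip.pinch_z)
for n in['top','side']:
    cv2.imwrite(f'pics/{n}0.png',cv2.cvtColor(cams.capture(n),cv2.COLOR_RGB2BGR));print(n,{k:v for k,v in cams.camera_model(n).items()})
    for t in ['nut_loaf_center','seed_loaf_center','plain_round_center','berry_round_center','brownie_center','metal_tray','blue_tray','green_tray','timer_center'] if n=='top' else []:
        print(t,[(d['pixel'],round(d['conf'],2)) for d in cams.tip_of(n,t)[:2]])
E
```

```text
pics
0.0 [ 0.13150121 -0.55922025  0.23042718] [-3.11885241e+00 -3.61568396e-01 -5.01749115e-05] 0.9994573085250829 -0.0187
top {'K': array([[460.58133795,   0.        , 313.9473839 ],
       [  0.        , 460.58133795, 239.5322094 ],
       [  0.        ,   0.        ,   1.        ]]), 'dist_coeffs': array([-0.11643839,  0.        ,  0.        ,  0.        ,  0.        ]), 'rvec': array([ 2.20014203, -2.15083831,  0.12347667]), 'tvec': array([-0.01543834,  0.52972139,  0.80274997])}
nut_loaf_center [([284.9, 433.9], 0.97)]
seed_loaf_center [([289.6, 498.5], 0.9)]
plain_round_center [([288.4, 344.9], 0.62)]
berry_round_center [([276.6, 111.8], 0.81)]
brownie_center [([284.9, 265.9], 0.75)]
metal_tray [([195.1, 187.7], 0.77)]
blue_tray [([185.0, 313.5], 0.59)]
green_tray [([197.9, 441.4], 0.7)]
timer_center [([278.8, 194.6], 0.92), ([188.2, 316.5], 0.23)]
side {'K': array([[436.86821556,   0.        , 326.22683415],
       [  0.        , 436.86821556, 243.77513311],
       [  0.        ,   0.        ,   1.        ]]), 'dist_coeffs': array([0.01721699, 0.        , 0.        , 0.        , 0.        ]), 'rvec': array([ 2.21180366, -0.45837415,  0.20176543]), 'tvec': array([-0.46782161,  0.16052189,  0.77282951])}
```

View pics/top0.png

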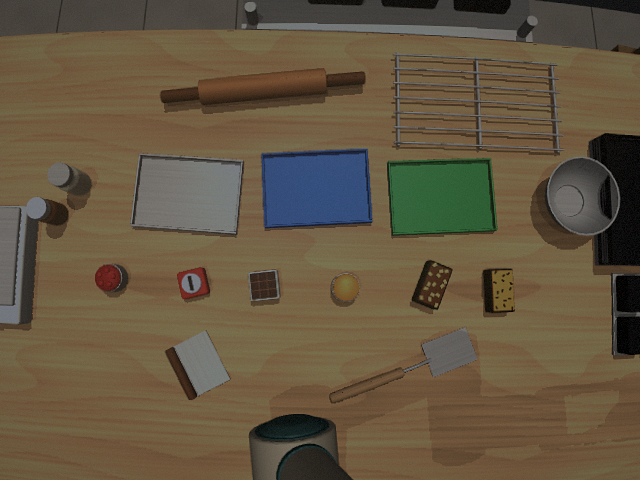

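View pics/side0.png

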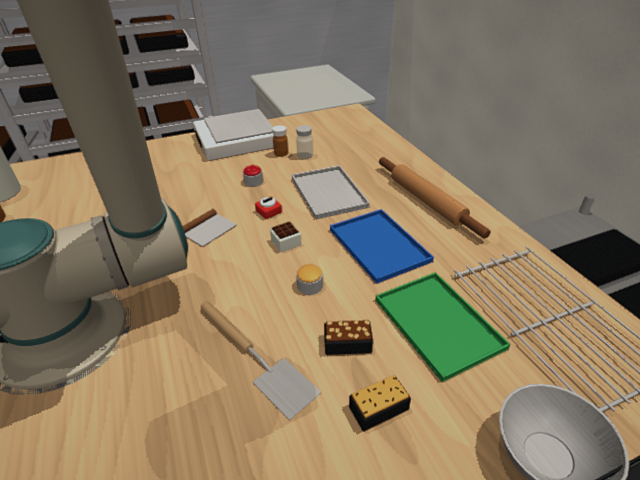

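```bash
cat > h.py <<'E'
import numpy as np,cv2
from bench import monitor,cams,manip
from scipy.spatial.transform import Rotation as R
def ray(px,z,m):
    # px list of (col,row)
    K=m['K'];p=cv2.undistortPoints(np.array(px,float).reshape(-1,1,2),K,np.array(m['dist_coeffs'])).reshape(-1,2)
    Rm=cv2.Rodrigues(np.array(m['rvec'],float))[0];c=-Rm.T@np.array(m['tvec'])
    d=np.c_[p,np.ones(len(p))]@Rm
    return c+d*((z-c[2])/d[:,2])[:,None]
def proj(P,m): return cv2.projectPoints(np.array(P,float).reshape(-1,1,3),np.array(m['rvec'],float),np.array(m['tvec'],float),m['K'],np.array(m['dist_coeffs']))[0].reshape(-1,2)
def yaw(s):
    M=R.from_rotvec(s['tcp_rot']).as_matrix(); return M
E
python3 - <<'E'
from h import *
m=cams.camera_model('top')
for n,(r,c),z in [('nut',(284.9,433.9),.019),('seed',(289.6,498.5),.019),('plain',(288.4,344.9),.019),('berry',(276.6,111.8),.019),('brown',(284.9,265.9),.019),('metal',(195.1,187.7),0),('blue',(185,313.5),0),('green',(197.9,441.4),0),('timer',(278.8,194.6),.019)]:
    print(n,ray([(c,r)],z,m)[0].round(4))
im=cv2.imread('pics/top0.png')
cv2.imwrite('pics/topzA.png',cv2.resize(im[145:325,80:340],None,fx=3,fy=3,interpolation=cv2.INTER_CUBIC))
cv2.imwrite('pics/topzB.png',cv2.resize(im[145:325,320:530],None,fx=3.3,fy=3.3,interpolation=cv2.INTER_CUBIC))
E
```

```text
nut [ 0.4527 -0.224   0.019 ]
seed [ 0.4458 -0.3463  0.019 ]
plain [ 0.4435 -0.0613  0.019 ]
berry [0.4536 0.3662 0.019 ]
brown [0.4466 0.0812 0.019 ]
metal [0.6114 0.2366 0.    ]
blue [ 6.359e-01 -6.000e-04  0.000e+00]
green [ 0.6179 -0.2445  0.    ]
timer [0.4542 0.2111 0.019 ]
```

View pics/topzA.png

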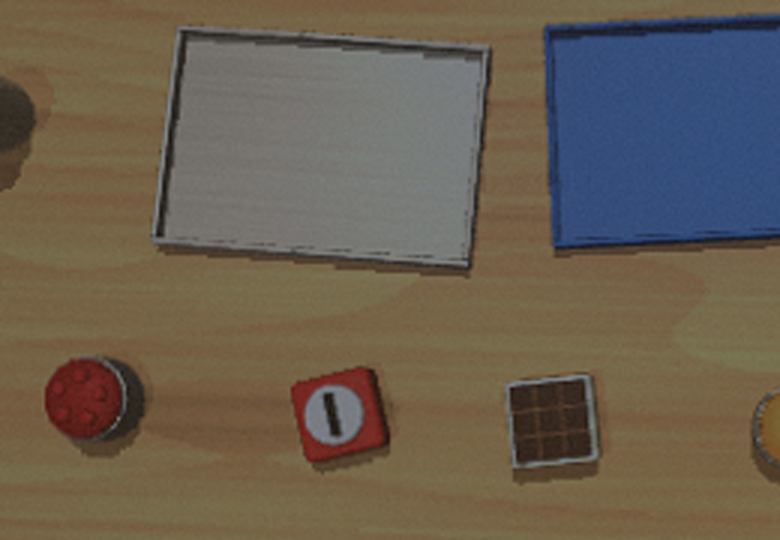

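View pics/topzB.png

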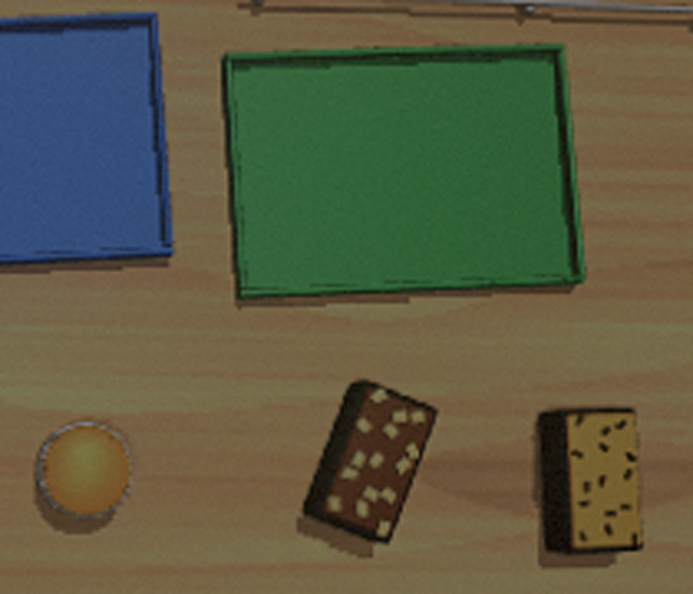

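Run:
```python
from h import *
m=cams.camera_model('top')
A=lambda l:[(80+x/3-.33,145+y/3-.33) for x,y in l]
B=lambda l:[(320+x/3.3-.35,145+y/3.3-.35) for x,y in l]
G={'metal':(A([(179,27),(490,46),(469,267),(153,243)]),.015,(.14,.2)),
'green':(B([(223,54),(564,46),(584,282),(238,298)]),.015,(.14,.2)),
'brownie':(A([(506,381),(591,375),(599,461),(514,468)]),.038,(.052,.052)),
'timer':(A([(292,382),(372,367),(388,443),(309,461)]),.036,(.05,.05)),
'seed':(B([(566,410),(636,408),(642,549),(572,551)]),.038,(.08,.046)),
'nut':(B([(370,381),(437,409),(386,543),(322,516)]),.038,(.08,.046)),
'blue':([(262,153.2),(369,150),(372,223.5),(264.5,227.5)],.015,(.14,.2))}
im=cv2.imread('pics/top0.png');s=3
big=cv2.resize(im,None,fx=s,fy=s,interpolation=cv2.INTER_CUBIC)
def draw(P,c):
    q=((proj(P,m)+.5)*s-.5).round().astype(int);cv2.polylines(big,[q],True,c,1)
res={}
for n,(px,z,(lx,ly)) in G.items():
    P=ray(px,z,m)[:,:2]
    e=[np.linalg.norm(P[(i+1)%4]-P[i]) for i in range(4)]
    # edges 0,2 along -y ; 1,3 along -x
    dx=(P[0]-P[3])+(P[1]-P[2]);dy=(P[0]-P[1])+(P[3]-P[2])
    a1=np.arctan2(dx[1],dx[0]);a2=np.arctan2(-dy[0],dy[1]);a=(a1*lx+a2*ly)/(lx+ly);c=P.mean(0)
    res[n]=(c,a);print(n,c.round(4),'yaw',np.degrees([a1,a2,a]).round(1),'edges',np.round(e,4))
    for zz,col in((z,(0,255,255)),(0,(255,255,0))):
        cr=np.array([[1,1],[1,-1],[-1,-1],[-1,1]])*[lx/2,ly/2]
        Rm=np.array([[np.cos(a),-np.sin(a)],[np.sin(a),np.cos(a)]])
        draw(np.c_[cr@Rm.T+c,np.full(4,zz)],col)
for c in[(.4435,-.0613),(.4536,.3662)]:
    t=np.linspace(0,6.28,40)
    for zz,col in((.031,(0,255,255)),(0,(255,255,0))): draw(np.c_[c[0]+.026*np.cos(t),c[1]+.026*np.sin(t),0*t+zz],col)
cv2.imwrite('pics/ovA.png',big[435:975,240:1020]);cv2.imwrite('pics/ovB.png',big[435:975,900:1640])
```

```text
metal [0.6129 0.2349] yaw [-2.9 -2.9 -2.9] edges [0.1987 0.1389 0.1984 0.1379]
green [ 0.6192 -0.242 ] yaw [3.5 3.8 3.6] edges [0.2005 0.1379 0.2    0.1396]
brownie [0.4462 0.0832] yaw [7.  5.8 6.4] edges [0.0502 0.0506 0.05   0.0512]
timer [0.4476 0.2095] yaw [14.6 13.2 13.9] edges [0.0487 0.046  0.0482 0.0479]
seed [ 0.4453 -0.3464] yaw [2.1 2.2 2.1] edges [0.0404 0.0772 0.0402 0.0768]
nut [ 0.453  -0.2199] yaw [-20.4 -21.5 -20.8] edges [0.0399 0.0779 0.0378 0.0777]
blue [ 0.627  -0.0071] yaw [3.3 3.4 3.4] edges [0.2007 0.1394 0.1976 0.1402]
```

View pics/ovA.png

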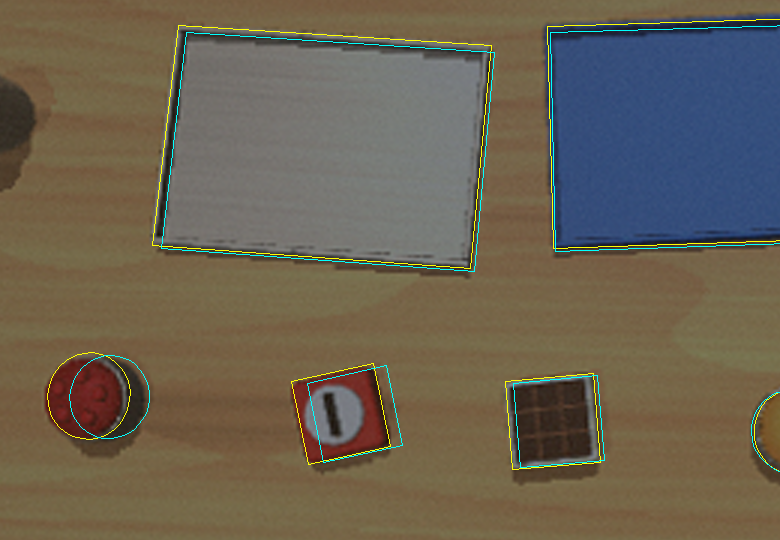

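View pics/ovB.png

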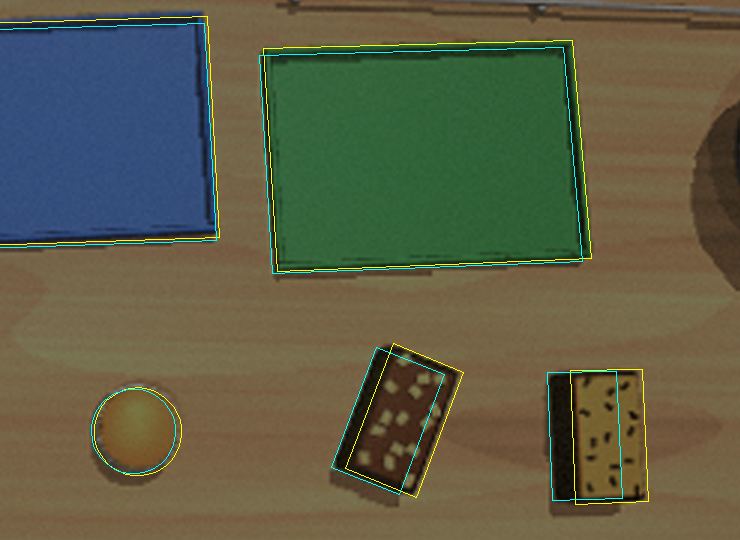

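```bash
cat >> h.py <<'E'
def go(*wps):
    s=monitor.read_state();M=R.from_rotvec(s['tcp_rot']);p=s['position']
    for x,y,z,yw in wps:
        d=M.inv().apply(np.array([x,y,z])-p)*1000
        a=np.radians(yw);T=np.array([[np.cos(a),np.sin(a),0],[np.sin(a),-np.cos(a),0],[0,0,-1]])
        r=(M.inv()*R.from_matrix(T)).as_rotvec(degrees=True)
        print((x,y,z,yw),'->',d.round(1),r.round(2),'rows',round(max(np.linalg.norm(d)/41.7,np.linalg.norm(r)/7.16),1))
def snap(n,f):
    m=cams.camera_model(n);im=cams.capture(n);cv2.imwrite(f'pics/{f}.png',cv2.cvtColor(im,cv2.COLOR_RGB2BGR));return m,im
E
python3 -c "
from h import *
go((.445,-.345,.13,2.1))"
```

```text
(0.445, -0.345, 0.13, 2.1) -> [ 354.3 -137.4  101.3] [ 1.000e-02 -0.000e+00  1.112e+01] rows 9.4
```

Request:
play_rows:
  rows:
    - [354,-137,101,0,0,11,0]
    - [354,-137,101,0,0,11,0]
    - [354,-137,101,0,0,11,0]
    - [354,-137,101,0,0,11,0]
    - [354,-137,101,0,0,11,0]
    - [354,-137,101,0,0,11,0]
    - [354,-137,101,0,0,11,0]
    - [354,-137,101,0,0,11,0]
    - [354,-137,101,0,0,11,0]
    - [354,-137,101,0,0,11,0]
    - [354,-137,101,0,0,11,0]
    - [354,-137,101,0,0,11,0]
    - [354,-137,101,0,0,11,0]
    - [354,-137,101,0,0,11,0]
  squeeze: 40

```text
time: 1.72
position: [0.444, -0.3465, 0.1308]
tcp_rot: [3.14, 0.059, 0.0]
ft_force: [0.2, 0.1, -0.3]
width: 0.998
```

```bash
python3 -c "
from h import *
s=monitor.read_state();print(s['time'],s['position'],s['qpos'].round(2) if hasattr(s['qpos'],'round') else s['qpos'])
m,im=snap('wrist','w1')
a=np.radians(2.1)
Rm=np.array([[np.cos(a),-np.sin(a)],[np.sin(a),np.cos(a)]])
c=np.array([.0400,.023])*np.array([[1,1],[1,-1],[-1,-1],[-1,1]])@Rm.T+[.4453,-.3455]
im=cv2.imread('pics/w1.png');cv2.polylines(im,[proj(np.c_[c,[.038]*4],m).astype(int)],True,(0,255,255));cv2.imwrite('pics/w1.png',im)
go((.445,-.345,.006,2.1))"
```

```text
1.7167 [ 0.44401224 -0.34651761  0.13078827] [-0.79  0.33  1.69 -0.    1.12  0.75]
(0.445, -0.345, 0.006, 2.1) -> [  1.1  -1.7 124.8] [ 0.06 -0.01  0.02] rows 3.0
```

View pics/w1.png

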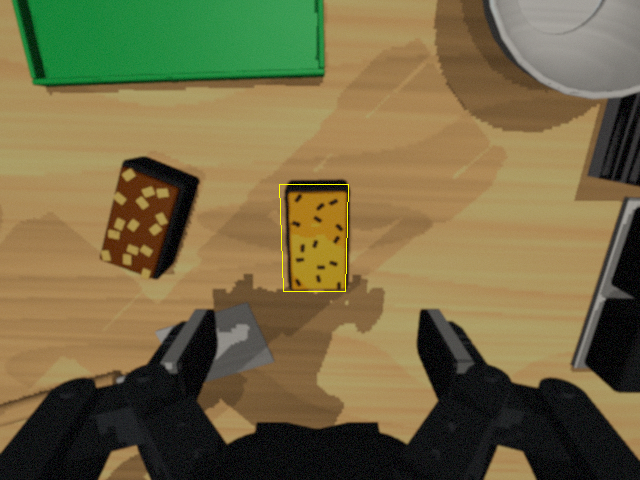

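Request:
play_rows:
  rows:
    - [1,0,40,0,0,0,0]
    - [1,0,80,0,0,0,0]
    - [1,0,110,0,0,0,0]
    - [1,0,125,0,0,0,0]
    - [1,0,125,0,0,0,0]
    - [1,0,125,0,0,0,255]
    - [1,0,125,0,0,0,255]
    - [1,0,125,0,0,0,255]
    - [1,0,125,0,0,0,255]
    - [1,0,125,0,0,0,255]
    - [1,0,125,0,0,0,255]
    - [1,0,125,0,0,0,255]
    - [1,0,125,0,0,0,255]
    - [1,0,115,0,0,0,255]
    - [1,0,95,0,0,0,255]
    - [1,0,60,0,0,0,255]
    - [1,0,20,0,0,0,255]
    - [1,0,20,0,0,0,255]

```text
time: 3.27
position: [0.4496, -0.3488, 0.1184]
tcp_rot: [3.13, 0.061, 0.016]
ft_force: [0.6, -0.7, -1.1]
width: 0.532
```

```bash
python3 -c "
from h import *
m,im=snap('wrist','w2')
a=np.radians(-2.9);t=np.array([.6129,.2349])
u=np.array([np.cos(a),np.sin(a)]);v=np.array([-np.sin(a),np.cos(a)])
for k in(.042,-.042): print((t+k*v).round(4))
p=t+.042*v
go((.52,0,.11,0),(*p,.11,-2.9),(*p,.012,-2.9))"
```

```text
[0.615  0.2768]
[0.6108 0.193 ]
(0.52, 0, 0.11, 0) -> [  85.1 -344.6    3.4] [ 0.44 -0.43  2.24] rows 8.5
(np.float64(0.6150249034832219), np.float64(0.27684621300173584), 0.11, -2.9) -> [ 190.9 -617.5    2.1] [ 0.42 -0.44  5.14] rows 15.5
(np.float64(0.6150249034832219), np.float64(0.27684621300173584), 0.012, -2.9) -> [ 190.1 -618.3  100.1] [ 0.42 -0.44  5.14] rows 15.7
```

View pics/w2.png

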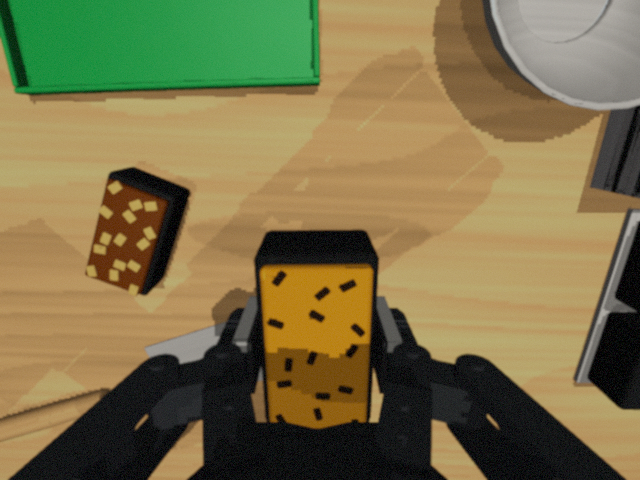

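Request:
play_rows:
  rows:
    - [190,-618,0,0,0,5,255]
    - [190,-618,0,0,0,5,255]
    - [190,-618,0,0,0,5,255]
    - [190,-618,0,0,0,5,255]
    - [190,-618,0,0,0,5,255]
    - [190,-618,0,0,0,5,255]
    - [190,-618,0,0,0,5,255]
    - [190,-618,0,0,0,5,255]
    - [190,-618,0,0,0,5,255]
    - [190,-618,0,0,0,5,255]
    - [190,-618,0,0,0,5,255]
    - [190,-618,0,0,0,5,255]
    - [190,-618,0,0,0,5,255]
    - [190,-618,0,0,0,5,255]
    - [190,-618,0,0,0,5,255]
    - [190,-618,0,0,0,5,255]
    - [190,-618,0,0,0,5,255]
    - [190,-618,0,0,0,5,255]
    - [190,-618,0,0,0,5,255]
    - [190,-618,0,0,0,5,255]

```text
time: 4.98
position: [0.6108, 0.2781, 0.1096]
tcp_rot: [3.139, -0.078, -0.003]
ft_force: [-0.1, -0.4, -1.9]
width: 0.53
```

```bash
python3 -c "
from h import *
m,im=snap('wrist','w3');snap('side','s3')
print(monitor.read_state()['position'],monitor.read_state()['qvel'])
go((.615,.2768,.012,-2.9))"
```

```text
[0.61131392 0.27805305 0.11014947] [-5.38850717e-04 -9.41541476e-04 -7.16150854e-03  8.14567438e-04
 -1.62519926e-03 -1.29250953e-05]
(0.615, 0.2768, 0.012, -2.9) -> [ 3.8  1.  98.1] [0.04 0.04 0.03] rows 2.4
```

View pics/w3.png

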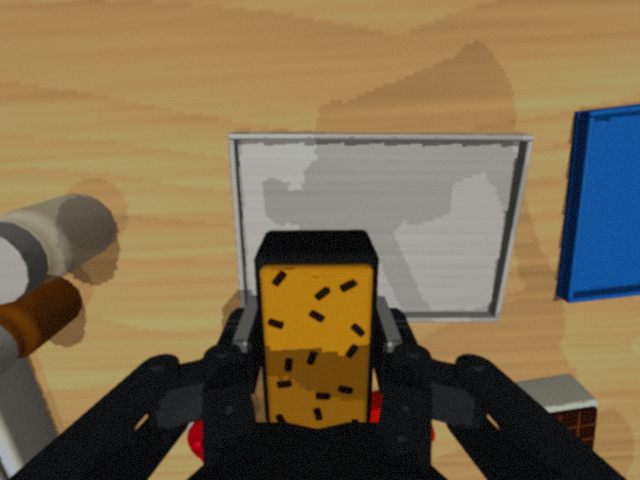

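View pics/s3.png

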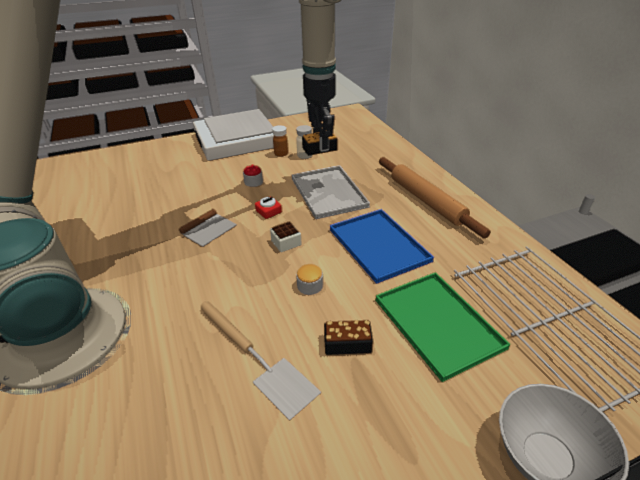

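```bash
python3 -c "
from h import *
m=cams.camera_model('wrist')
P=ray([(231,133),(532,136),(498,321),(244,318)],.015,m);print(P.round(4),P.mean(0))
go((.615,.2768,.012,-2.9))"
```

```text
[[0.6888 0.329  0.015 ]
 [0.6772 0.1325 0.015 ]
 [0.5386 0.1391 0.015 ]
 [0.5518 0.3366 0.015 ]] [0.6141306  0.23431315 0.015     ]
(0.615, 0.2768, 0.012, -2.9) -> [ 3.8  1.  98.1] [0.04 0.04 0.03] rows 2.4
```

Request:
play_rows:
  rows:
    - [4,1,35,0,0,0,255]
    - [4,1,70,0,0,0,255]
    - [4,1,85,0,0,0,255]
    - [4,1,92,0,0,0,255]
    - [4,1,96,0,0,0,255]
    - [4,1,99,0,0,0,255]
    - [4,1,99,0,0,0,255]
    - [4,1,99,0,0,0,255]

```text
time: 5.75
position: [0.6167, 0.2785, 0.0127]
tcp_rot: [-3.14, 0.076, -0.004]
ft_force: [-0.0, 0.2, -1.2]
width: 0.533
```

Request:
play_rows:
  rows:
    - [0,0,1,0,0,0,255]
    - [0,0,2,0,0,0,255]
    - [0,0,2,0,0,0,255]
    - [0,0,2,0,0,0,255]

```text
time: 6.08
position: [0.6166, 0.2787, 0.0114]
tcp_rot: [-3.14, 0.076, -0.005]
ft_force: [-1.3, 0.0, 4.8]
width: 0.534
```

Request:
play_rows:
  rows:
    - [0,0,2,0,0,0,76]
    - [0,0,2,0,0,0,76]
    - [0,0,2,0,0,0,76]
    - [0,0,2,0,0,0,76]
    - [0,0,-20,0,0,0,76]
    - [0,0,-50,0,0,0,76]
    - [0,0,-85,0,0,0,0]
    - [0,0,-118,0,0,0,0]
    - [0,0,-118,0,0,0,0]

```text
time: 6.83
position: [0.62, 0.2799, 0.1351]
tcp_rot: [-3.136, 0.076, -0.021]
ft_force: [1.0, -0.3, 0.4]
width: 1.002
```

```bash
python3 -c "
from h import *
m,im=snap('wrist','w4')
print(monitor.read_state()['position'],monitor.read_state()['width'])
go((.453,-.219,.13,-20.8))"
```

```text
[0.61848219 0.27929177 0.1319463 ] 0.9997620173172149
(0.453, -0.219, 0.13, -20.8) -> [-141.2  505.7   -1. ] [-0.27 -0.47 18.03] rows 12.6
```

View pics/w4.png

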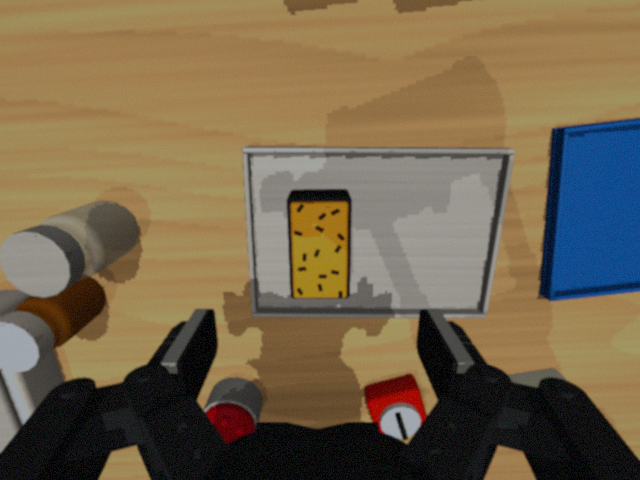

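Request:
play_rows:
  rows:
    - [-140,506,0,0,0,18,0]
    - [-140,506,0,0,0,18,0]
    - [-140,506,0,0,0,18,0]
    - [-140,506,0,0,0,18,0]
    - [-140,506,0,0,0,18,0]
    - [-140,506,0,0,0,18,0]
    - [-140,506,0,0,0,18,0]
    - [-140,506,0,0,0,18,0]
    - [-140,506,0,0,0,18,0]
    - [-140,506,0,0,0,18,0]
    - [-140,506,0,0,0,18,0]
    - [-140,506,0,0,0,18,0]
    - [-140,506,0,0,0,18,0]
    - [-140,506,0,0,0,18,0]
    - [-140,506,0,0,0,18,0]
    - [-140,506,0,0,0,18,0]

```text
time: 8.22
position: [0.4507, -0.2195, 0.1265]
tcp_rot: [-3.088, 0.567, 0.003]
ft_force: [0.3, 0.7, -0.3]
width: 0.998
```

```bash
python3 -c "
from h import *
m,im=snap('wrist','w5')
a=np.radians(-20.8)
Rm=np.array([[np.cos(a),-np.sin(a)],[np.sin(a),np.cos(a)]])
c=np.array([.0400,.023])*np.array([[1,1],[1,-1],[-1,-1],[-1,1]])@Rm.T+[.453,-.219]
im=cv2.imread('pics/w5.png');cv2.polylines(im,[proj(np.c_[c,[.038]*4],m).astype(int)],True,(0,255,255));cv2.imwrite('pics/w5.png',im)
go((.453,-.219,.006,-20.8))"
```

```text
(0.453, -0.219, 0.006, -20.8) -> [  2.   -0.7 120.6] [-0.05  0.09  0.06] rows 2.9
```

View pics/w5.png

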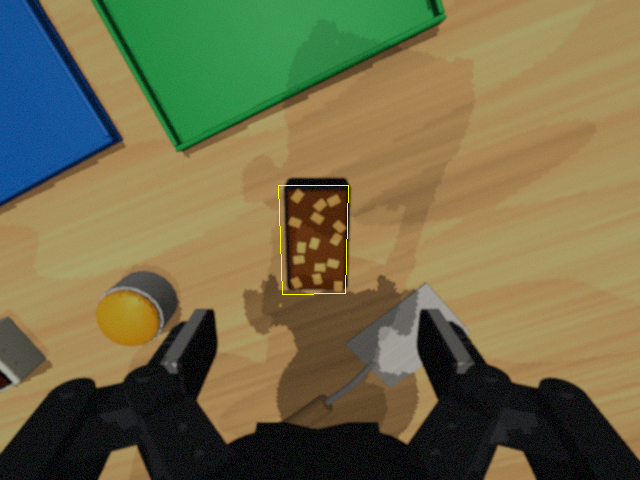

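Request:
play_rows:
  rows:
    - [2,0,40,0,0,0,0]
    - [2,0,80,0,0,0,0]
    - [2,0,106,0,0,0,0]
    - [2,0,121,0,0,0,0]
    - [2,0,121,0,0,0,0]
    - [2,0,121,0,0,0,255]
    - [2,0,121,0,0,0,255]
    - [2,0,121,0,0,0,255]
    - [2,0,121,0,0,0,255]
    - [2,0,121,0,0,0,255]
    - [2,0,121,0,0,0,255]
    - [2,0,121,0,0,0,255]
    - [2,0,121,0,0,0,255]
    - [2,0,111,0,0,0,255]
    - [2,0,91,0,0,0,255]
    - [2,0,56,0,0,0,255]
    - [2,0,16,0,0,0,255]
    - [2,0,16,0,0,0,255]
    - [2,0,16,0,0,0,255]

```text
time: 9.85
position: [0.4547, -0.2222, 0.114]
tcp_rot: [3.087, -0.566, 0.01]
ft_force: [0.2, 0.9, -2.4]
width: 0.527
```

```bash
python3 -c "
from h import *
m,im=snap('wrist','w6')
go((.613,.193,.11,-2.9))"
```

```text
(0.613, 0.193, 0.11, -2.9) -> [   2.6 -443.9    1.8] [  0.05  -0.09 -17.88] rows 10.6
```

View pics/w6.png

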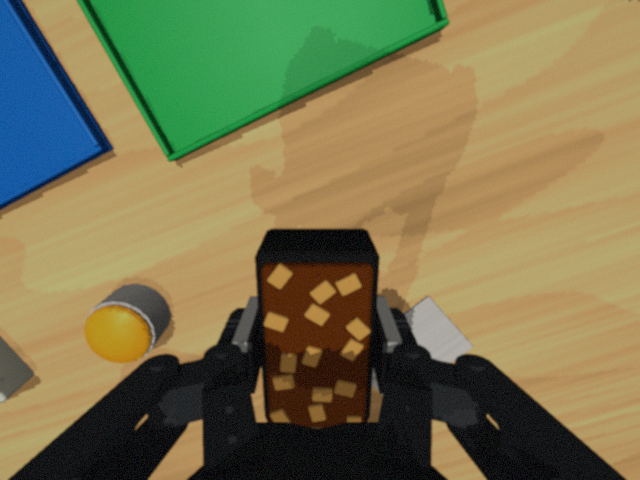

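Request:
play_rows:
  rows:
    - [3,-444,2,0,0,-18,255]
    - [3,-444,2,0,0,-18,255]
    - [3,-444,2,0,0,-18,255]
    - [3,-444,2,0,0,-18,255]
    - [3,-444,2,0,0,-18,255]
    - [3,-444,2,0,0,-18,255]
    - [3,-444,2,0,0,-18,255]
    - [3,-444,2,0,0,-18,255]
    - [3,-444,2,0,0,-18,255]
    - [3,-444,2,0,0,-18,255]
    - [3,-444,2,0,0,-18,255]
    - [3,-444,2,0,0,-18,255]
    - [3,-444,2,0,0,-18,255]
    - [3,-444,2,0,0,-18,255]
    - [3,-444,2,0,0,-18,255]
    - [3,-444,2,0,0,-18,255]
    - [3,-444,2,0,0,-18,255]

```text
time: 11.32
position: [0.6131, 0.1918, 0.1092]
tcp_rot: [3.14, -0.079, -0.001]
ft_force: [-0.5, -0.6, -3.1]
width: 0.534
```

```bash
python3 -c "
from h import *
m,im=snap('wrist','w7')
go((.613,.193,.011,-2.9))"
```

```text
(0.613, 0.193, 0.011, -2.9) -> [-0.3 -1.1 98.3] [0.01 0.01 0.04] rows 2.4
```

View pics/w7.png

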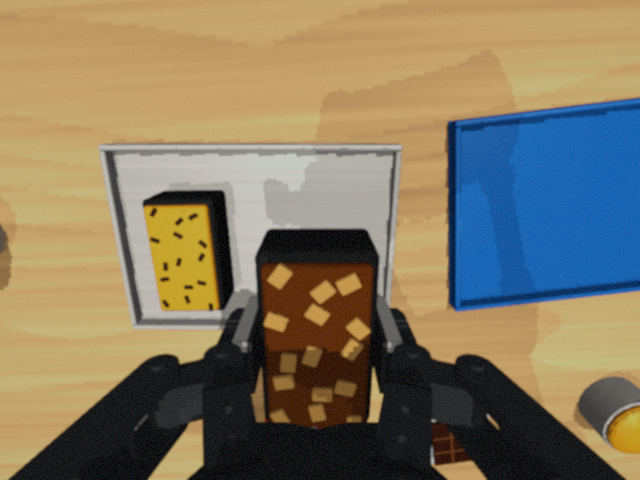

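Request:
play_rows:
  rows:
    - [0,-1,35,0,0,0,255]
    - [0,-1,70,0,0,0,255]
    - [0,-1,85,0,0,0,255]
    - [0,-1,92,0,0,0,255]
    - [0,-1,95,0,0,0,255]
    - [0,-1,97,0,0,0,255]
    - [0,-1,98,0,0,0,255]
    - [0,-1,98,0,0,0,255]
    - [0,-1,98,0,0,0,255]

```text
time: 12.12
position: [0.6145, 0.1942, 0.0126]
tcp_rot: [-3.14, 0.076, -0.004]
ft_force: [0.2, 1.0, -2.1]
width: 0.529
```

Request:
play_rows:
  rows:
    - [0,0,1,0,0,0,255]
    - [0,0,2,0,0,0,255]
    - [0,0,2,0,0,0,255]
    - [0,0,2,0,0,0,255]
    - [0,0,2,0,0,0,76]
    - [0,0,2,0,0,0,76]
    - [0,0,2,0,0,0,76]
    - [0,0,2,0,0,0,76]
    - [0,0,-20,0,0,0,76]
    - [0,0,-50,0,0,0,76]
    - [0,0,-85,0,0,0,0]
    - [0,0,-118,0,0,0,0]
    - [0,0,-118,0,0,0,0]
    - [0,0,-118,0,0,0,0]

```text
time: 13.28
position: [0.6152, 0.1944, 0.1318]
tcp_rot: [-3.14, 0.076, -0.008]
ft_force: [-0.7, -1.0, 0.2]
width: 0.998
```

```bash
python3 -c "
from h import *
m,im=snap('wrist','w8')
print(monitor.read_state()['position'])
go((.4435,-.0613,.13,0))"
```

```text
[0.61363939 0.19404965 0.12978233]
(0.4435, -0.0613, 0.13, 0) -> [-157.6  263.3   -0.4] [-0.01 -0.07 -2.77] rows 7.4
```

View pics/w8.png

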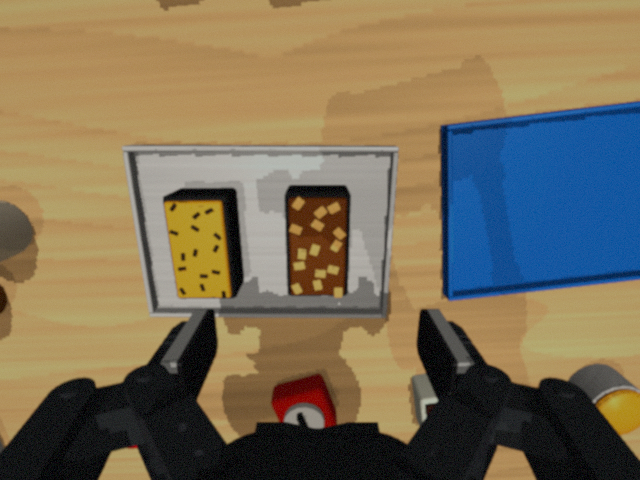

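Request:
play_rows:
  rows:
    - [-158,263,0,0,0,-3,0]
    - [-158,263,0,0,0,-3,0]
    - [-158,263,0,0,0,-3,0]
    - [-158,263,0,0,0,-3,0]
    - [-158,263,0,0,0,-3,0]
    - [-158,263,0,0,0,-3,0]
    - [-158,263,0,0,0,-3,0]
    - [-158,263,0,0,0,-3,0]
    - [-158,263,0,0,0,-3,0]
    - [-158,263,0,0,0,-3,0]
    - [-158,263,0,0,0,-3,0]
    - [-158,263,0,0,0,-3,0]

```text
time: 14.33
position: [0.4435, -0.0601, 0.1288]
tcp_rot: [-3.141, -0.008, 0.001]
ft_force: [-0.0, 0.7, -0.7]
width: 0.999
```

```bash
python3 -c "
from h import *
m,im=snap('wrist','w9')
im=cv2.imread('pics/w9.png')
t=np.linspace(0,6.28,40)
for z in(0,.031,.038): cv2.polylines(im,[proj(np.c_[.4435+.026*np.cos(t),-.0613+.026*np.sin(t),0*t+z],m).astype(int)],True,(0,255,255))
cv2.imwrite('pics/w9.png',im)
go((.4435,-.0613,.005,0))"
```

```text
(0.4435, -0.0613, 0.005, 0) -> [  0.    1.3 123.9] [-0.03  0.02  0.32] rows 3.0
```

View pics/w9.png

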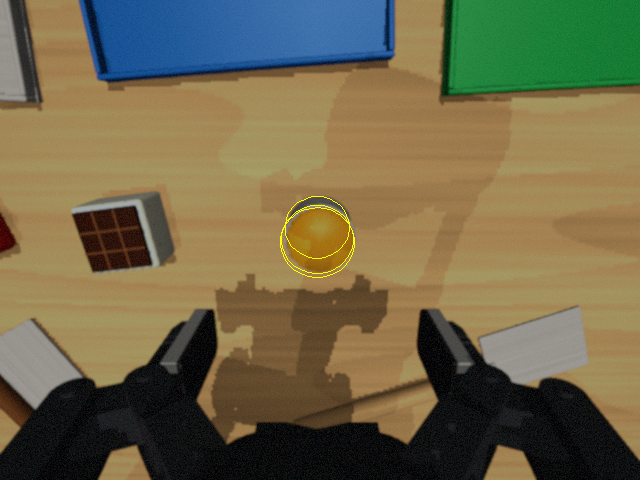

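Request:
play_rows:
  rows:
    - [0,1,40,0,0,0,0]
    - [0,1,80,0,0,0,0]
    - [0,1,110,0,0,0,0]
    - [0,1,126,0,0,0,0]
    - [0,1,126,0,0,0,0]
    - [0,1,126,0,0,0,255]
    - [0,1,126,0,0,0,255]
    - [0,1,126,0,0,0,255]
    - [0,1,126,0,0,0,255]
    - [0,1,126,0,0,0,255]
    - [0,1,126,0,0,0,255]
    - [0,1,126,0,0,0,255]
    - [0,1,126,0,0,0,255]

```text
time: 15.47
position: [0.4446, -0.0621, 0.0049]
tcp_rot: [3.141, 0.006, 0.006]
ft_force: [0.9, 1.8, 5.8]
width: 0.594
```

Request:
play_rows:
  rows:
    - [0,0,-10,0,0,0,255]
    - [0,0,-30,0,0,0,255]
    - [0,0,-65,0,0,0,255]
    - [0,0,-105,0,0,0,255]
    - [0,0,-105,0,0,0,255]
    - [0,0,-105,0,0,0,255]

```text
time: 15.97
position: [0.4448, -0.0627, 0.1109]
tcp_rot: [3.139, 0.006, 0.01]
ft_force: [0.1, -0.4, -2.5]
width: 0.594
```

```bash
python3 -c "
from h import *
m,im=snap('wrist','w10')
s=monitor.read_state();print(s['position'])
go((.6305,-.048,.11,3.4))"
```

```text
[ 0.44307117 -0.06212238  0.10911134]
(0.6305, -0.048, 0.11, 3.4) -> [187.5 -13.4  -0.5] [ 0.05 -0.12 -3.17] rows 4.5
```

View pics/w10.png

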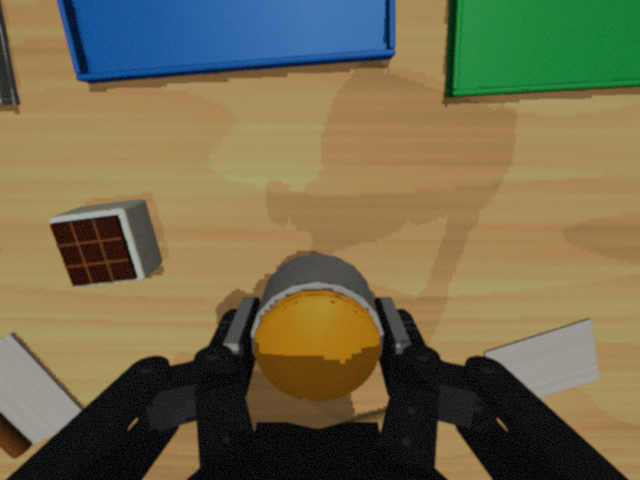

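Request:
play_rows:
  rows:
    - [40,-3,0,0,0,-3,255]
    - [80,-6,0,0,0,-3,255]
    - [120,-9,0,0,0,-3,255]
    - [160,-12,0,0,0,-3,255]
    - [188,-13,0,0,0,-3,255]
    - [188,-13,0,0,0,-3,255]
    - [188,-13,0,0,0,-3,255]
    - [188,-13,0,0,0,-3,255]

```text
time: 16.68
position: [0.6285, -0.0479, 0.1059]
tcp_rot: [-3.139, -0.089, 0.009]
ft_force: [-0.0, 0.2, -1.9]
width: 0.589
```

```bash
python3 -c "
from h import *
m,im=snap('wrist','w11')
go((.6305,-.048,.010,3.4))"
```

```text
(0.6305, -0.048, 0.01, 3.4) -> [ 2.5  0.1 96.4] [-0.05  0.28 -0.18] rows 2.3
```

View pics/w11.png

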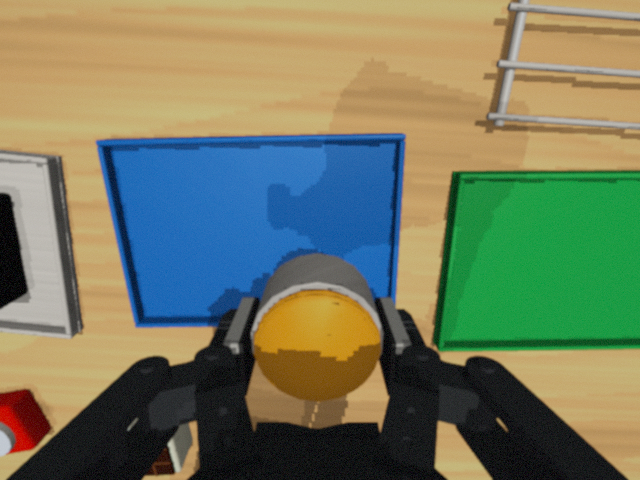

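```bash
python3 -c "
from h import *
m=cams.camera_model('wrist')
P=ray([(98,142),(405,135),(398,323),(137,327)],.015,m);print(P.round(4),P.mean(0))"
```

```text
[[ 0.6897  0.0965  0.015 ]
 [ 0.7047 -0.1011  0.015 ]
 [ 0.5667 -0.1147  0.015 ]
 [ 0.5518  0.0864  0.015 ]] [ 0.62823688 -0.0082053   0.015     ]
```

Request:
play_rows:
  rows:
    - [2,0,35,0,0,0,255]
    - [2,0,70,0,0,0,255]
    - [2,0,85,0,0,0,255]
    - [2,0,91,0,0,0,255]
    - [2,0,94,0,0,0,255]
    - [2,0,95,0,0,0,255]
    - [2,0,95,0,0,0,255]
    - [2,0,95,0,0,0,255]

```text
time: 17.4
position: [0.6339, -0.0484, 0.0149]
tcp_rot: [3.14, 0.088, 0.005]
ft_force: [-0.3, 0.3, -1.5]
width: 0.595
```

Request:
play_rows:
  rows:
    - [0,0,2,0,0,0,255]
    - [0,0,4,0,0,0,255]
    - [0,0,5,0,0,0,255]
    - [0,0,5,0,0,0,255]
    - [0,0,5,0,0,0,255]

```text
time: 17.82
position: [0.6331, -0.0482, 0.0089]
tcp_rot: [3.14, 0.088, 0.001]
ft_force: [-1.4, 1.0, 3.2]
width: 0.592
```

Touching the floor; release and retreat.

Request:
play_rows:
  rows:
    - [0,0,0,0,0,0,64]
    - [0,0,0,0,0,0,64]
    - [0,0,0,0,0,0,64]
    - [0,0,0,0,0,0,64]
    - [0,0,-20,0,0,0,64]
    - [0,0,-50,0,0,0,64]
    - [0,0,-85,0,0,0,0]
    - [0,0,-121,0,0,0,0]
    - [0,0,-121,0,0,0,0]
    - [0,0,-121,0,0,0,0]

```text
time: 18.65
position: [0.6347, -0.0485, 0.1321]
tcp_rot: [3.139, 0.088, 0.009]
ft_force: [-0.4, 0.2, 0.1]
width: 0.997
```

```bash
python3 -c "
from h import *
m,im=snap('wrist','w12')
print(monitor.read_state()['position'])
go((.452,.364,.13,0))"
```

```text
[ 0.63308935 -0.04819529  0.12994409]
(0.452, 0.364, 0.13, 0) -> [-157.6 -421.7   -0.5] [ 0.02 -0.08  3.22] rows 10.8
```

View pics/w12.png

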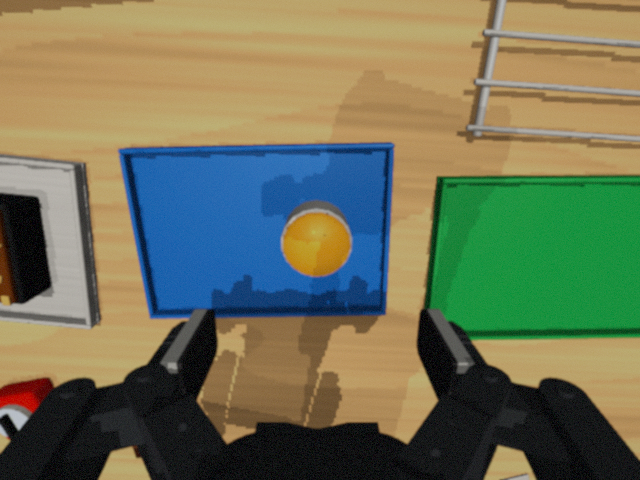

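Request:
play_rows:
  rows:
    - [-158,-423,0,0,0,3,0]
    - [-158,-423,0,0,0,3,0]
    - [-158,-423,0,0,0,3,0]
    - [-158,-423,0,0,0,3,0]
    - [-158,-423,0,0,0,3,0]
    - [-158,-423,0,0,0,3,0]
    - [-158,-423,0,0,0,3,0]
    - [-158,-423,0,0,0,3,0]
    - [-158,-423,0,0,0,3,0]
    - [-158,-423,0,0,0,3,0]
    - [-158,-423,0,0,0,3,0]
    - [-158,-423,0,0,0,3,0]
    - [-158,-423,0,0,0,3,0]
    - [-158,-423,0,0,0,3,0]
    - [-158,-423,0,0,0,3,0]

```text
time: 19.95
position: [0.4513, 0.3639, 0.1282]
tcp_rot: [3.14, 0.005, -0.002]
ft_force: [-0.2, -0.5, -0.1]
width: 1.002
```

```bash
python3 -c "
from h import *
m,im=snap('wrist','w13')
im=cv2.imread('pics/w13.png')
t=np.linspace(0,6.28,40)
for z in(0,.031,.038): cv2.polylines(im,[proj(np.c_[.4525+.026*np.cos(t),.366+.026*np.sin(t),0*t+z],m).astype(int)],True,(0,255,255))
cv2.imwrite('pics/w13.png',im)
go((.4525,.366,.005,0))"
```

```text
(0.4525, 0.366, 0.005, 0) -> [  1.   -2.3 123.5] [0.08 0.07 0.13] rows 3.0
```

View pics/w13.png

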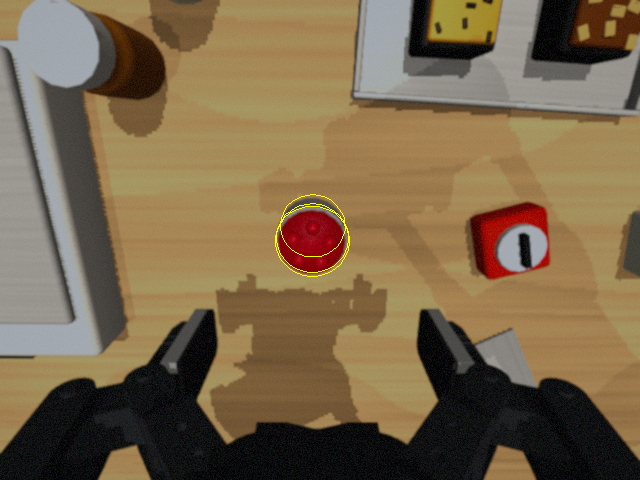

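Request:
play_rows:
  rows:
    - [1,-2,40,0,0,0,0]
    - [1,-2,80,0,0,0,0]
    - [1,-2,110,0,0,0,0]
    - [1,-2,124,0,0,0,0]
    - [1,-2,124,0,0,0,0]
    - [1,-2,124,0,0,0,255]
    - [1,-2,124,0,0,0,255]
    - [1,-2,124,0,0,0,255]
    - [1,-2,124,0,0,0,255]
    - [1,-2,124,0,0,0,255]
    - [1,-2,124,0,0,0,255]
    - [1,-2,124,0,0,0,255]
    - [1,-2,124,0,0,0,255]

```text
time: 21.08
position: [0.454, 0.368, 0.0073]
tcp_rot: [-3.14, -0.006, -0.006]
ft_force: [0.1, -0.2, 6.9]
width: 0.593
```

Request:
play_rows:
  rows:
    - [0,0,-10,0,0,0,255]
    - [0,0,-30,0,0,0,255]
    - [0,0,-65,0,0,0,255]
    - [0,0,-105,0,0,0,255]
    - [0,0,-105,0,0,0,255]
    - [0,0,-105,0,0,0,255]

```text
time: 21.58
position: [0.4536, 0.3684, 0.1135]
tcp_rot: [-3.138, -0.007, -0.008]
ft_force: [0.3, -0.7, -2.1]
width: 0.591
```

```bash
python3 -c "
from h import *
m,im=snap('wrist','w14')
s=monitor.read_state();print(s['position'])
go((.6265,.035,.11,3.4))"
```

```text
[0.45216262 0.36735708 0.11132207]
(0.6265, 0.035, 0.11, 3.4) -> [173.  333.1   1.3] [-0.04 -0.07 -3.16] rows 9.0
```

View pics/w14.png

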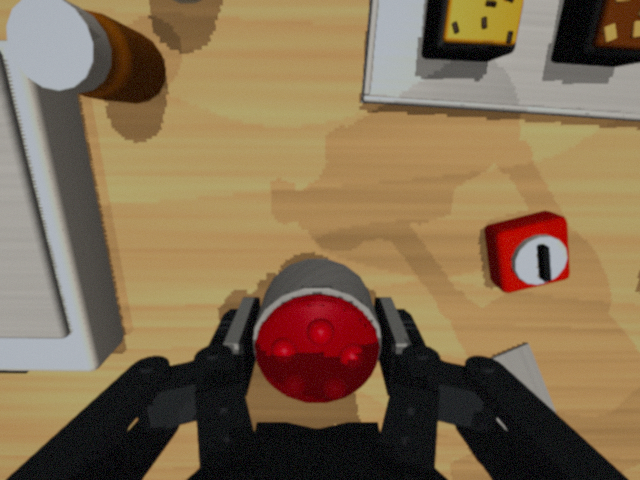

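Request:
play_rows:
  rows:
    - [173,333,0,0,0,-3,255]
    - [173,333,0,0,0,-3,255]
    - [173,333,0,0,0,-3,255]
    - [173,333,0,0,0,-3,255]
    - [173,333,0,0,0,-3,255]
    - [173,333,0,0,0,-3,255]
    - [173,333,0,0,0,-3,255]
    - [173,333,0,0,0,-3,255]
    - [173,333,0,0,0,-3,255]
    - [173,333,0,0,0,-3,255]
    - [173,333,0,0,0,-3,255]
    - [173,333,0,0,0,-3,255]
    - [173,333,0,0,0,-3,255]

```text
time: 22.72
position: [0.6249, 0.0361, 0.1089]
tcp_rot: [-3.14, -0.09, 0.006]
ft_force: [0.6, 0.2, -1.5]
width: 0.593
```

```bash
python3 -c "
from h import *
m,im=snap('wrist','w15')
go((.6265,.035,.014,3.4))"
```

```text
(0.6265, 0.035, 0.014, 3.4) -> [ 1.4  1.5 95.4] [-0.04  0.15 -0.09] rows 2.3
```

View pics/w15.png

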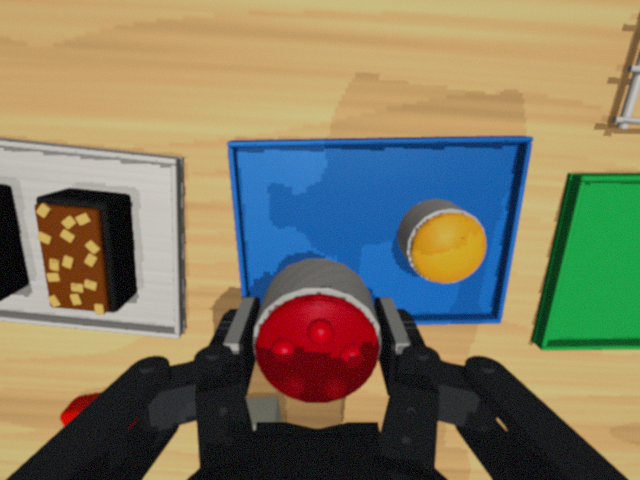

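Request:
play_rows:
  rows:
    - [1,1,35,0,0,0,255]
    - [1,1,70,0,0,0,255]
    - [1,1,85,0,0,0,255]
    - [1,1,91,0,0,0,255]
    - [1,1,94,0,0,0,255]
    - [1,1,95,0,0,0,255]
    - [1,1,95,0,0,0,255]
    - [1,1,95,0,0,0,255]

```text
time: 23.43
position: [0.6289, 0.0342, 0.0168]
tcp_rot: [3.14, 0.089, 0.005]
ft_force: [0.1, 0.0, -1.6]
width: 0.594
```

Request:
play_rows:
  rows:
    - [0,0,1,0,0,0,255]
    - [0,0,3,0,0,0,255]
    - [0,0,5,0,0,0,255]
    - [0,0,5,0,0,0,255]
    - [0,0,5,0,0,0,255]

```text
time: 23.85
position: [0.6282, 0.0339, 0.0113]
tcp_rot: [3.14, 0.088, 0.002]
ft_force: [-0.8, 0.9, 5.4]
width: 0.596
```

Request:
play_rows:
  rows:
    - [0,0,0,0,0,0,64]
    - [0,0,0,0,0,0,64]
    - [0,0,0,0,0,0,64]
    - [0,0,0,0,0,0,64]
    - [0,0,-20,0,0,0,64]
    - [0,0,-50,0,0,0,64]
    - [0,0,-85,0,0,0,0]
    - [0,0,-119,0,0,0,0]
    - [0,0,-119,0,0,0,0]
    - [0,0,-119,0,0,0,0]

```text
time: 24.68
position: [0.6294, 0.0339, 0.1318]
tcp_rot: [3.14, 0.088, 0.009]
ft_force: [-1.1, 0.9, -0.8]
width: 0.999
```

```bash
python3 -c "
from h import *
m,im=snap('wrist','w16')
print(monitor.read_state()['position'])
go((.446,.082,.13,6.4))"
```

```text
[0.62785044 0.03405058 0.12980651]
(0.446, 0.082, 0.13, 6.4) -> [-178.9  -58.1   -0.4] [ 0.02 -0.07 -3.17] rows 4.5
```

View pics/w16.png

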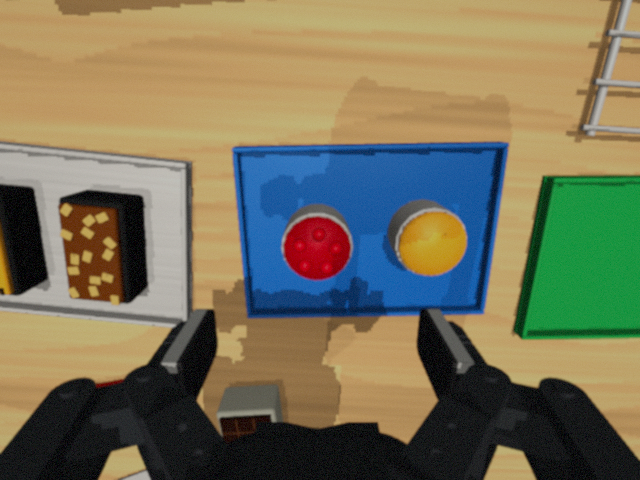

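Request:
play_rows:
  rows:
    - [-40,-13,0,0,0,-3,0]
    - [-80,-26,0,0,0,-3,0]
    - [-120,-39,0,0,0,-3,0]
    - [-160,-52,0,0,0,-3,0]
    - [-179,-58,0,0,0,-3,0]
    - [-179,-58,0,0,0,-3,0]
    - [-179,-58,0,0,0,-3,0]
    - [-179,-58,0,0,0,-3,0]

```text
time: 25.4
position: [0.4464, 0.0818, 0.1287]
tcp_rot: [3.137, 0.171, 0.0]
ft_force: [0.4, -0.6, 1.1]
width: 1.001
```

```bash
python3 -c "
from h import *
m,im=snap('wrist','w17')
a=np.radians(6.4)
Rm=np.array([[np.cos(a),-np.sin(a)],[np.sin(a),np.cos(a)]])
c=np.array([.026,.026])*np.array([[1,1],[1,-1],[-1,-1],[-1,1]])@Rm.T+[.4462,.0825]
im=cv2.imread('pics/w17.png');cv2.polylines(im,[proj(np.c_[c,[.038]*4],m).astype(int)],True,(0,255,255));cv2.imwrite('pics/w17.png',im)
go((.446,.0825,.006,6.4))"
```

```text
(0.446, 0.0825, 0.006, 6.4) -> [ -1.   -1.  122.8] [ 0.01 -0.02 -0.19] rows 2.9
```

View pics/w17.png

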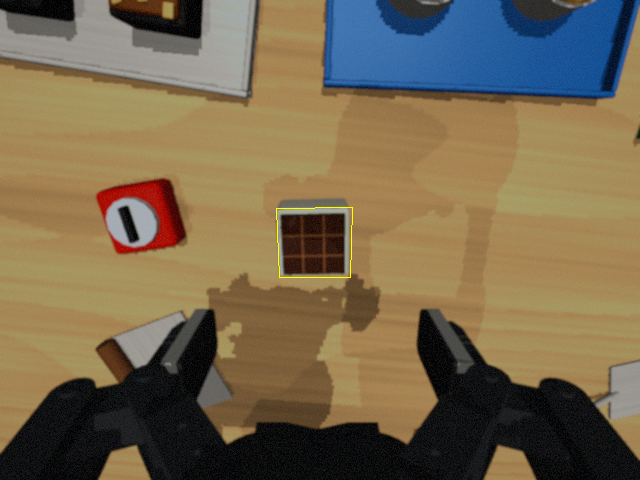

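Request:
play_rows:
  rows:
    - [-1,0,40,0,0,0,0]
    - [-1,0,80,0,0,0,0]
    - [-1,0,110,0,0,0,0]
    - [-1,0,123,0,0,0,0]
    - [-1,0,123,0,0,0,0]
    - [-1,0,123,0,0,0,255]
    - [-1,0,123,0,0,0,255]
    - [-1,0,123,0,0,0,255]
    - [-1,0,123,0,0,0,255]
    - [-1,0,123,0,0,0,255]
    - [-1,0,123,0,0,0,255]
    - [-1,0,123,0,0,0,255]
    - [-1,0,123,0,0,0,255]

```text
time: 26.53
position: [0.4465, 0.0819, 0.0076]
tcp_rot: [3.137, 0.17, 0.007]
ft_force: [0.5, -0.0, 7.4]
width: 0.6
```

Request:
play_rows:
  rows:
    - [0,0,-10,0,0,0,255]
    - [0,0,-30,0,0,0,255]
    - [0,0,-65,0,0,0,255]
    - [0,0,-105,0,0,0,255]
    - [0,0,-105,0,0,0,255]
    - [0,0,-105,0,0,0,255]

```text
time: 27.03
position: [0.4461, 0.0817, 0.1134]
tcp_rot: [3.136, 0.171, 0.009]
ft_force: [-0.5, -0.3, -2.5]
width: 0.598
```

```bash
python3 -c "
from h import *
m,im=snap('wrist','w18')
s=monitor.read_state();print(s['position'])
go((.619,-.242,.11,3.6))"
```

```text
[0.44433112 0.08166082 0.11166898]
(0.619, -0.242, 0.11, 3.6) -> [138.5 340.7   1.9] [ 0.02 -0.05  2.64] rows 8.8
```

View pics/w18.png

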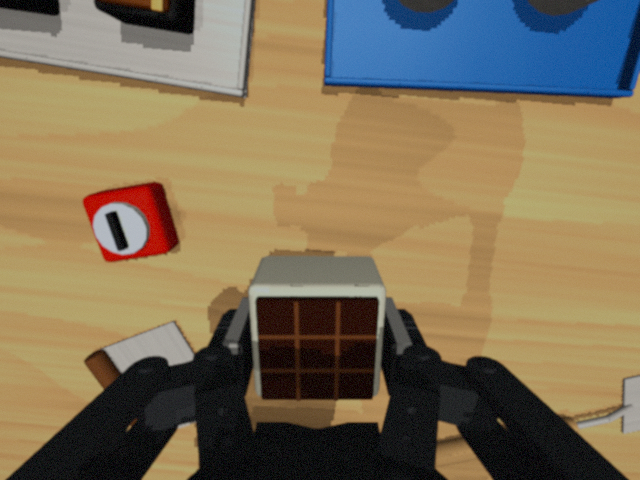

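Request:
play_rows:
  rows:
    - [138,341,0,0,0,3,255]
    - [138,341,0,0,0,3,255]
    - [138,341,0,0,0,3,255]
    - [138,341,0,0,0,3,255]
    - [138,341,0,0,0,3,255]
    - [138,341,0,0,0,3,255]
    - [138,341,0,0,0,3,255]
    - [138,341,0,0,0,3,255]
    - [138,341,0,0,0,3,255]
    - [138,341,0,0,0,3,255]
    - [138,341,0,0,0,3,255]
    - [138,341,0,0,0,3,255]
    - [138,341,0,0,0,3,255]

```text
time: 28.17
position: [0.6172, -0.2405, 0.1096]
tcp_rot: [-3.138, -0.089, 0.006]
ft_force: [0.0, 0.2, -2.3]
width: 0.599
```

```bash
python3 -c "
from h import *
m,im=snap('wrist','w19')
go((.619,-.242,.014,3.6))"
```

```text
(0.619, -0.242, 0.014, 3.6) -> [ 1.6  1.8 96.3] [-0.1   0.15 -0.31] rows 2.3
```

View pics/w19.png

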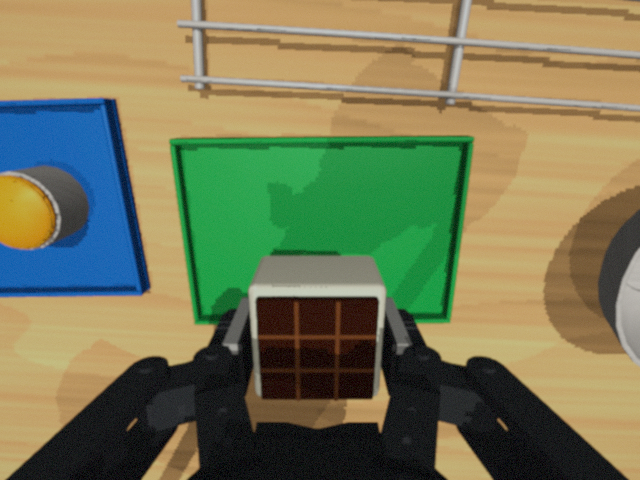

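Request:
play_rows:
  rows:
    - [1,1,35,0,0,0,255]
    - [1,1,70,0,0,0,255]
    - [1,1,85,0,0,0,255]
    - [1,1,91,0,0,0,255]
    - [1,1,94,0,0,0,255]
    - [1,1,96,0,0,0,255]
    - [1,1,96,0,0,0,255]
    - [1,1,96,0,0,0,255]

```text
time: 28.88
position: [0.621, -0.2435, 0.0169]
tcp_rot: [3.139, 0.089, 0.004]
ft_force: [0.1, 0.5, -1.8]
width: 0.6
```

Request:
play_rows:
  rows:
    - [0,0,1,0,0,0,255]
    - [0,0,3,0,0,0,255]
    - [0,0,4,0,0,0,255]
    - [0,0,4,0,0,0,255]
    - [0,0,4,0,0,0,255]

```text
time: 29.3
position: [0.6201, -0.2434, 0.0117]
tcp_rot: [3.14, 0.088, 0.001]
ft_force: [0.1, -1.1, 0.1]
width: 0.604
```

Request:
play_rows:
  rows:
    - [0,0,1,0,0,0,255]
    - [0,0,1,0,0,0,255]
    - [0,0,1,0,0,0,64]
    - [0,0,1,0,0,0,64]
    - [0,0,1,0,0,0,64]
    - [0,0,1,0,0,0,64]
    - [0,0,-20,0,0,0,64]
    - [0,0,-50,0,0,0,64]
    - [0,0,-85,0,0,0,0]
    - [0,0,-119,0,0,0,0]
    - [0,0,-119,0,0,0,0]
    - [0,0,-119,0,0,0,0]

```text
time: 30.3
position: [0.6215, -0.244, 0.1331]
tcp_rot: [3.137, 0.088, 0.008]
ft_force: [-0.7, 0.0, -0.5]
width: 1.004
```

```bash
python3 -c "
from h import *
m,im=snap('wrist','w20')
go((.25,-.45,.2,3.6))"
```

```text
(0.25, -0.45, 0.2, 3.6) -> [-381.1  185.6  -69.4] [ 0.04 -0.07 -0.38] rows 10.3
```

View pics/w20.png

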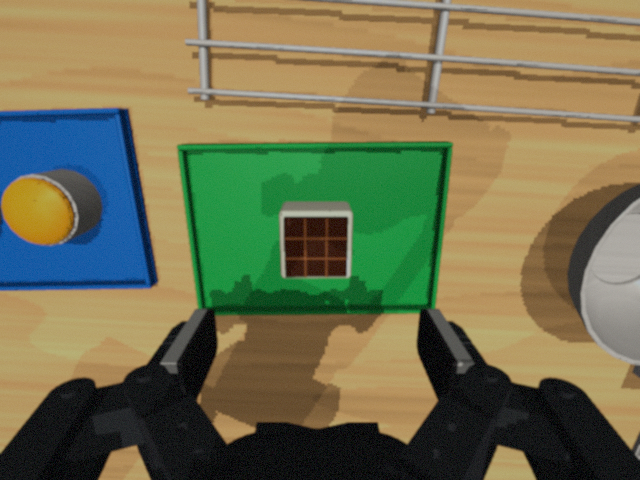

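Move clear for a full final look.

Request:
play_rows:
  rows:
    - [-381,186,-69,0,0,0,0]
    - [-381,186,-69,0,0,0,0]
    - [-381,186,-69,0,0,0,0]
    - [-381,186,-69,0,0,0,0]
    - [-381,186,-69,0,0,0,0]
    - [-381,186,-69,0,0,0,0]
    - [-381,186,-69,0,0,0,0]
    - [-381,186,-69,0,0,0,0]
    - [-381,186,-69,0,0,0,0]
    - [-381,186,-69,0,0,0,0]
    - [-381,186,-69,0,0,0,0]
    - [-381,186,-69,0,0,0,0]
    - [-381,186,-69,0,0,0,0]
    - [-381,186,-69,0,0,0,0]
    - [-381,186,-69,0,0,0,0]
    - [-381,186,-69,0,0,0,0]

```text
time: 31.68
position: [0.2512, -0.4493, 0.1987]
tcp_rot: [-3.139, -0.092, 0.0]
ft_force: [0.7, -0.0, 0.9]
width: 1.002
```

```bash
python3 -c "
from h import *
snap('top','topF');snap('side','sideF');print(cams.tip_of('top','timer_center')[:1])
a=cv2.imread('pics/topF.png')[130:330,80:520];b=cv2.imread('pics/sideF.png')[120:400,180:520]
cv2.imwrite('pics/tf.png',cv2.resize(a,None,fx=1.8,fy=1.8));cv2.imwrite('pics/sf.png',cv2.resize(b,None,fx=2,fy=2))"
```

```text
[{'pixel': [282.4, 190.7], 'conf': 0.87}]
```

View pics/tf.png

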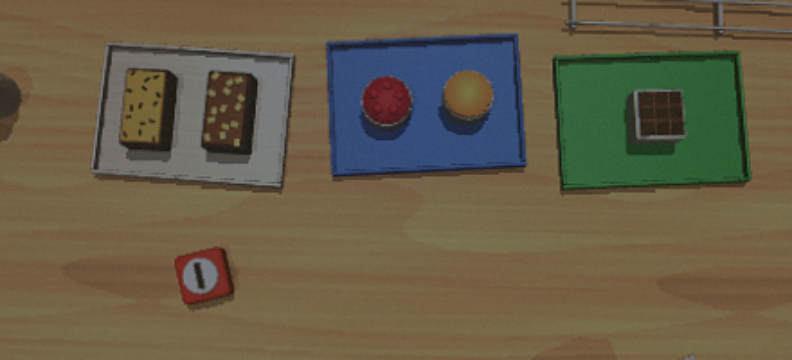

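View pics/sf.png

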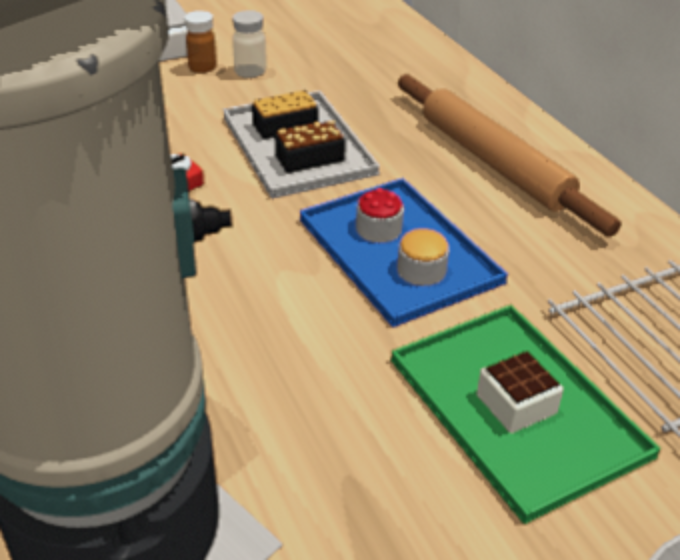

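```bash
python3 -c "
from h import *
a=cv2.imread('pics/top0.png')[255:310,165:225].astype(int);b=cv2.imread('pics/topF.png')[255:310,165:225].astype(int)
print(abs(a-b).mean(),abs(a-b).max())
from bench import ticket
print(ticket.hand_in())"
```

```text
1.9207070707070708 19
the job is handed in; nothing more can be done
None
```

All five bakes are on their trays and the job is handed in at about 32 s. I moved them one at a time: seed loaf and nut loaf to the bare-metal tray, plain and berry cups to the blue tray, then the brownie to the green tray.

**Placement:** The final top and side pictures show every bake upright, flat on its tray floor, and clear of the rims and each other. The gripper is open and away from everything.

**Timer:** It has not moved. The start and end pictures around it differ only by noise (mean 1.9, max 19 grey levels). The detector's own timer pixel shifted by about 4 px between those pictures, which I put down to detector scatter.

**Forces:** At the ends of the moves the wrist force read at most about 8 N. At three of the five grasps, the two cups and the brownie, the fingers showed a light upward push of 6 to 7 N, which was probably the tips touching the bench. I did not record forces during the moves themselves.

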